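# Push the tip box down the guide lane onto the reading mat

## Task

Gently push the blue box of pipette tips along the bench, into the lane between the two aluminium guide rails and down it, until the whole box stands squarely on the white reading mat. Neither the box nor the robot may touch the rails or any other part of the reading station at any time; the box stays flat on the bench (no lifting, tipping or flicking), and everything else is left where it stands.

Things in the scene. Friction and masses are not known exactly. Their poses are not given: they have to be found in the camera images.
- tip_box: Closed blue plastic box with a white label on top, 0.2 to 0.4 kg, slides freely on the bench: 96 mm along its x, 120 along its y, 65 tall. Origin: centre of its underside; z up. It starts on the bench before the lane's mouth, its y axis within 18 degrees of the lane's, up to 20 mm off the lane's centre line. Too wide to grasp.
- station: Fixed reading station. Origin: centre of the lane's mouth at bench height; +y points down the lane (roughly the robot's left, within 12 degrees), x across it, z up. Two aluminium guide rails, 12 mm wide, 15 tall, run from y = 0 to 335 mm, inner faces at x = -60 and +60 mm (12 mm spare each side of the box). Between and before them the bench is bare and flat.
- reader (a point): Foot of the beige reader head at the lane's far end (part of the station), on the centre line 350 mm from the mouth. The head is 170 mm across, 56 mm deep beyond this point and 130 mm tall; before it a 15 mm tall cross bar joins the rails, its near face 335 mm from the mouth.
- mat_centre (a point): Centre of the white reading mat between the rails, at bench height, on the station's centre line 225 mm from the mouth; axes as the station's. The mat is 118 mm across and 150 mm along the lane (30 mm longer than the box), flush with the bench: it does not hinder the box.
- sample_jar: Bystander, to be left alone: small glass jar with a red lid, 48 mm across and 65 tall, stands beside the lane. Origin: centre of its underside.
- tape_roll: Bystander, to be left alone: roll of yellow tape lying flat, 90 mm across, 20 tall, beside the lane on the robot's side. Origin: centre of its underside.
- carton: Bystander, to be left alone: flat orange carton 60 x 90 mm, 28 tall, on the far side of the box. Origin: centre of its underside.
- beaker: Bystander, to be left alone: clear open beaker 72 mm across, 90 tall, on the left of the bench. Origin: centre of its underside.
- wash_bottle: Bystander, to be left alone: white bottle with a blue cap, 64 mm across, 170 tall, on the left of the bench. Origin: centre of its underside.
- amber_bottle: Bystander, to be left alone: amber bottle with a black cap, 60 mm across, 130 tall, on the left of the bench. Origin: centre of its underside.
- organiser: Bystander, to be left alone: blue open compartment tray 150 x 100 mm, 55 tall, on the right of the bench. Origin: centre of its underside.
Mind the look-alikes: they are no part of the job. Of the things that look like the tip_box, take the one that is nearest to the robot's base at the start.

How it is judged:
On the way:
1. half of the box is in the lane's mouth, between the rails (y of tip_box in the frame of station above 0 m and x of tip_box in the frame of station between -0.013 and 0.013 m).
At the end, for the whole second after the job is handed in: The box stands still and flat on the bench between the rails, its centre within 15 mm along the lane and 13 mm across it of the mat's centre, its sides within 7 degrees of the lane's direction (y of tip_box in the frame of mat_centre between -0.015 and 0.015 m and x of tip_box in the frame of mat_centre between -0.013 and 0.013 m and angle between the y axis of tip_box and the y axis of station, either way round below 0.12 rad and angle between tip_box's own z axis and vertical below 0.05 rad and height (world z) of tip_box below 0.004 m and linear speed of tip_box below 0.01 m/s); the robot touches nothing.
It fails at once if the station (rails, cross bar, reader head) is touched by the box, the robot or anything else (contact force between station and anything else above 0.3 N).
It fails at once if the box is lifted (over 6 mm) or tipped (over 6 degrees) (height (world z) of tip_box above 0.006 m or angle between tip_box's own z axis and vertical above 0.1 rad).
It fails at once if the box is flicked or struck (faster than 0.4 m/s) (linear speed of tip_box above 0.4 m/s).
It fails at once if another thing on the bench is displaced by more than 10 mm or toppled (distance of any of sample_jar, tape_roll, carton, beaker, wash_bottle, amber_bottle, organiser from where it was at the start of the episode above 0.01 m or angle between any of sample_jar, tape_roll, carton, beaker, wash_bottle, amber_bottle, organiser's own z axis and vertical above 0.2 rad).
It also fails if it takes over 72 s, if anything falls off the work surface, if the arm or the gripper's body presses on something with over 40 N, if the wrist force passes 120 N, or if a joint passes its speed limit or range.

## Robot

A 6-joint arm with a two-finger parallel gripper is mounted at the origin on the work surface. World frame = base frame: x ahead of the robot, y to its left, z up, the work surface at z = 0. Lengths are in m, angles in rad, forces in N, time in s.
With the tool pointing down it reaches from about 0.425 to 1.125 m from the base axis. Payload 14.9 kg.
Tool frame: the origin (TCP) lies on the centre line of the jaws, within the pads' length; the fingertips stand 19 mm ahead of it and the grasp point (between the pads) is the TCP; z points along the fingers, y is the line along which they close (so a half turn about z gives the same grasp; the last joint's range is limited). The gripper opens to 91 mm and grips with 3 to 60 N. Pads are 32 mm wide; open, the fingers measure 118 mm over their backs; the gripper's body (76 mm by 178 mm) begins 60 mm behind the grasp point.
Start: joints at [-1.162, 0.379, 1.734, -0, 1.028, -0.033], TCP at [0.299, -0.633, 0.233] pointing down, gripper open.
Joint ranges: [-2.77, 2.77], [-0.74, 2.19], [0, 2.66], [-1.06, 4.2], [0.31, 2.87], [-3.08, 3.08]. Speed limits (rad/s): [1.89, 1.89, 2.39, 3.14, 3.14, 3.14].

## Interface

Orientations are given as a 3x3 rotation matrix whose columns are the frame's x, y, z axes.
In Python, from station import r, vision, models gives the robot as it stands.
- The arm moves only by the tool step_arm, never from a script. Its arguments are lists of equal length, an entry for each row: "dp": the shift along the tool's x, y, z in mm, a list of three; "yaw": the turn about the tool's z in rad. A call has 1 to 10 rows; each row is the pose to reach, as a shift and turn from the pose commanded when the call began, along the tool's axes at that moment; what a row does not reach only later rows make up. A row lasts 1/8 s, in which the tool goes at most 62.5 mm and 10.7 degrees, less where a joint would pass 70% of its speed; a pose out of reach is approached as far as the arm can. A call with a gripper value outside its range is refused whole. "jaw" is the opening in per cent of the stroke, from 0 (shut) to 100 (fully open), set as the call begins (left out, the last holds). The fingers move at their own pace and stop on an object; the grip force is fixed at half the most. Time passes only in rows, so rows that repeat a pose let the fingers close. It gives the time, the measured TCP pose, the force, the opening and the grip force at its end, in the units of the state.
- r.observe(): the state, without advancing time (a new reading comes with each control period).
- vision.get_image(name): name is "scene" or "top" or "wrist"; returns a dict with "color" (420x560x3 uint8, red, green, blue), "camera_matrix" (3x3 intrinsics, pixels), "view" (4x4, takes a point from world to camera coordinates). Camera axes: x right, y down, z forward; pixel columns grow to the right and rows downward; lengths in m; the calibration is good to about 2 mm. A picture is of the moment at which its call begins. There is no depth.
- r.job_done(): hands the job in; it is judged then, once.
Trained networks look in a picture, given as the dict that the camera call returned (one of the last four; its "shot" number tells which), for a name from the list of things; names that differ only in an ending like _2 or _b are one class to them, and where a whole thing is asked for, a point or a joint stands for the part that bears it (a point fixed in the world has none). Each returns a list of dicts, best first, with "score" (0 to 1); they miss things now and then, are a little off and sometimes report something else, mostly with a low value. They report only what shows in the picture. A call takes as long as a camera call. They do not tell look-alikes from the thing itself.
- models.masks_of(name, picture): "mask" (420x560 bool, what is visible of it) and "uv" ([column, row] in pixels, amid what is visible of it).
The state is a dict: "time_s": time; "joint_positions": joint angles; "joint_velocities": joint speeds; "joint_torque": joint torques, N m; "ee_pos": TCP position; "orientation": TCP orientation; "contact_force": force on the tool from outside, world axes, zero at the start; "ft_torque": the same for the moment, N m; "gripper_width": opening from 0.0 (shut) to 1.0 (fully open); "grip_force": force on a finger pad.
Only numpy, scipy, OpenCV 4.12 (cv2) and the standard library are available. Lean on these libraries where they do the work, as an engineer would, in place of code of your own. Each camera call takes 0.05 s, during which the arm holds its last target. There are 200 camera calls.

## Working session

There is one attempt and no reset: what is moved stays moved. The work goes in short steps, Python scripts to look and compute and a tool call to move; the robot and the scene stay as the last step left them, time stands still between calls to the robot, and variables do not carry over. Pictures are saved under pics/ and viewed, at most 10 in all, crops included, and the job is handed in when it is done.

Besides the shell and the picture viewer there is one more tool, called after "Emit:" as name(argument=value, ...), one argument or row to a line, values as JSON. step_arm: Moves the arm, as the interface text tells. Its arguments: {"type":"object","properties":{"dp":{"type":"array","items":{"type":"array","items":{"type":"number"}}},"yaw":{"type":"array","items":{"type":"number"}},"jaw":{"type":"number"}},"required":["dp","yaw"]}

```bash
mkdir -p pics
cat > h.py <<'E'
import numpy as np,cv2
from station import r,vision,models
def get(n): return vision.get_image(n)
def save(p,f): cv2.imwrite('pics/'+f,cv2.cvtColor(p['color'],cv2.COLOR_RGB2BGR))
def ray(p,uv,z):
    K,V=p['camera_matrix'],np.array(p['view']);R,t=V[:3,:3],V[:3,3]
    c=-R.T@t; d=R.T@np.linalg.inv(K)@np.array([uv[0],uv[1],1.]); return c+d*(z-c[2])/d[2]
def proj(p,X):
    V=np.array(p['view']);q=p['camera_matrix']@(V[:3,:3]@np.array(X)+V[:3,3]);return q[:2]/q[2]
E
python3 - <<'E'
from h import *
for n in('top','scene'):
    p=get(n);save(p,n+'0.png')
    print(n,(-np.array(p['view'])[:3,:3].T@np.array(p['view'])[:3,3]).round(3))
    for k in('tip_box','organiser','station','mat_centre','sample_jar','tape_roll','carton'):
        for m in models.masks_of(k,p): print(k,round(m['score'],2),np.round(m['uv']),m['mask'].sum(),ray(p,m['uv'],0.03).round(3))
s=r.observe();print(s['time_s'],s['orientation'])
E
```

```text
top [ 0.473 -0.015  1.197]
tip_box 0.93 [382. 174.] 1602 [ 0.703 -0.345  0.03 ]
tip_box 0.89 [349. 233.] 1492 [ 0.526 -0.24   0.03 ]
organiser 0.56 [451. 242.] 2109 [ 0.497 -0.543  0.03 ]
station 0.65 [346. 232.] 1457 [ 0.527 -0.232  0.03 ]
mat_centre 0.92 [215. 234.] 5171 [0.522 0.156 0.03 ]
sample_jar 0.59 [246. 177.] 215 [0.693 0.064 0.03 ]
tape_roll 0.69 [217. 279.] 388 [0.393 0.147 0.03 ]
carton 0.81 [313. 164.] 673 [ 0.735 -0.138  0.03 ]
carton 0.54 [452. 243.] 2145 [ 0.494 -0.543  0.03 ]
carton 0.49 [246. 176.] 240 [0.697 0.063 0.03 ]
scene [1.721 0.264 1.212]
tip_box 0.89 [163. 213.] 1624 [ 0.686 -0.332  0.03 ]
tip_box 0.76 [211. 182.] 1369 [ 0.516 -0.236  0.03 ]
organiser 0.6 [126. 163.] 1507 [ 0.495 -0.539  0.03 ]
station 0.92 [332. 204.] 4118 [0.524 0.163 0.03 ]
mat_centre 0.63 [331. 206.] 3636 [0.532 0.16  0.03 ]
sample_jar 0.93 [291. 236.] 360 [0.685 0.066 0.03 ]
tape_roll 0.89 [325. 168.] 304 [0.362 0.111 0.03 ]
carton 0.64 [222. 239.] 692 [ 0.744 -0.128  0.03 ]
carton 0.56 [212. 180.] 1403 [ 0.507 -0.237  0.03 ]
0.8 [[ 9.03991174e-01  4.27551118e-01  1.23383871e-05]
 [ 4.27551118e-01 -9.03991172e-01 -4.62994282e-05]
 [-8.64157926e-06  4.71295656e-05 -9.99999999e-01]]
```

View pics/top0.png

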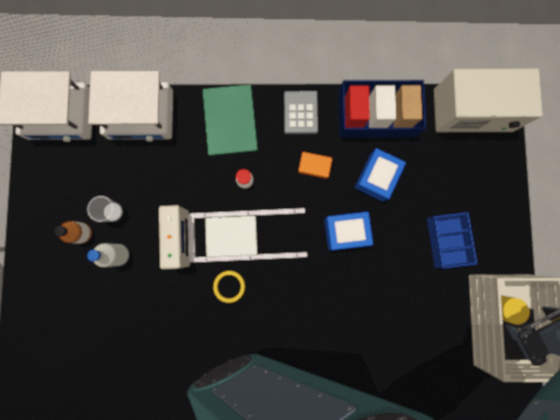

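View pics/scene0.png

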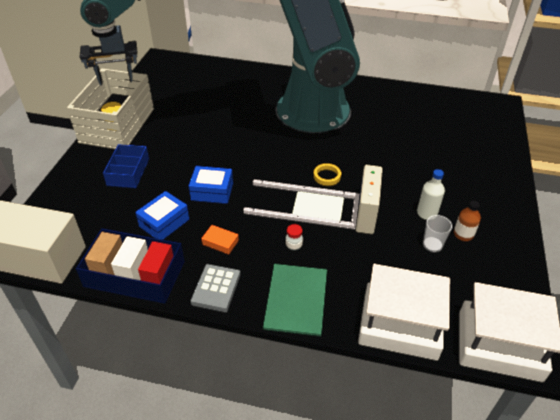

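Could be the box: blue/white box at top (349,231), distance 0.58 m; blue/white box at (382,174), 0.78 m; the organiser at (451,242) is an open tray. I choose (349,231), the nearest one, and measure it now.

Run:
```python
from h import *
p=get('top');im=p['color'];hsv=cv2.cvtColor(im,cv2.COLOR_RGB2HSV)
crop=im[185:285,180:390];cv2.imwrite('pics/crop1.png',cv2.cvtColor(cv2.resize(crop,None,fx=3.8,fy=3.8,interpolation=cv2.INTER_CUBIC),cv2.COLOR_RGB2BGR))
# label
reg=np.zeros(im.shape[:2],bool);reg[200:260,320:380]=1
lab=(reg&(hsv[...,1]<80)&(hsv[...,2]>150)).astype(np.uint8)
blue=(reg&((hsv[...,2]>60))).astype(np.uint8)
for n,m,z in(('label',lab,.065),('box',blue,.065)):
    c=max(cv2.findContours(m,0,1)[0],key=cv2.contourArea)
    q=cv2.boxPoints(cv2.minAreaRect(c));W=np.array([ray(p,u,z)[:2] for u in q])
    print(n,q.round(1).tolist(),W.round(4).tolist(),'c',W.mean(0).round(4),'sides',[np.linalg.norm(W[i]-W[i-1]).round(4) for i in range(4)],[np.degrees(np.arctan2(*(W[i]-W[i-1])[::-1])).round(1) for i in range(4)])
# rails: brightness-weighted rows per column
g=im.max(2).astype(float)
for a,b in((205,220),(250,266)):
    P=[]
    for u in range(265,300):
        w=np.clip(g[a:b,u]-60,0,None)
        P.append(ray(p,(u,(w*np.arange(a,b)).sum()/w.sum()),.015)[:2])
    P=np.array(P);k=np.polyfit(P[:,1],P[:,0],1);print('rail x=a*y+b',k,'res',np.std(P[:,0]-np.polyval(k,P[:,1])))
    v=int(round(proj(p,[np.polyval(k,-.1),-.1,.015])[1]));print(v,g[v-1:v+2,296:314].max(0))
white=((hsv[...,1]<60)&(hsv[...,2]>150)).astype(np.uint8);white[:,:200]=0;white[:216]=0;white[256:]=0;white[:,262:]=0
c=max(cv2.findContours(white,0,1)[0],key=cv2.contourArea);q=cv2.boxPoints(cv2.minAreaRect(c));W=np.array([ray(p,u,0)[:2] for u in q]);print('mat',W.round(4).tolist(),W.mean(0))
```

```text
label [[333.8999938964844, 220.8000030517578], [363.20001220703125, 217.5], [365.6000061035156, 239.8000030517578], [336.29998779296875, 243.10000610351562]] [[0.5589, -0.1917], [0.5681, -0.2763], [0.504, -0.2816], [0.495, -0.1975]] c [ 0.5315 -0.2368] sides [np.float64(0.0642), np.float64(0.0851), np.float64(0.0643), np.float64(0.0846)] [np.float64(5.2), np.float64(-83.8), np.float64(-175.2), np.float64(96.1)]
box [[323.20001220703125, 215.5], [369.6000061035156, 210.0], [373.79998779296875, 245.60000610351562], [327.3999938964844, 251.10000610351562]] [[0.5743, -0.1613], [0.5897, -0.2954], [0.4874, -0.3045], [0.4723, -0.1716]] c [ 0.5309 -0.2332] sides [np.float64(0.1025), np.float64(0.135), np.float64(0.1027), np.float64(0.1337)] [np.float64(5.7), np.float64(-83.5), np.float64(-175.0), np.float64(96.5)]
rail x=a*y+b [-0.04291796  0.59045081] res 0.000157474094589281
210 [214. 220. 221. 222. 223. 225. 226. 220. 184. 105.  32.  22.  22.  23.
  22.  23.  22.  23.]
rail x=a*y+b [-0.04289028  0.45846742] res 0.00021797598375105322
254 [188. 188. 208. 219. 222. 222. 224. 224. 225. 218. 187. 121.  49.  23.
  22.  22.  22.  22.]
mat [[0.5798, 0.2058], [0.5792, 0.02], [0.4612, 0.02], [0.4618, 0.2039]] [0.52048984 0.11240356]
```

View pics/crop1.png

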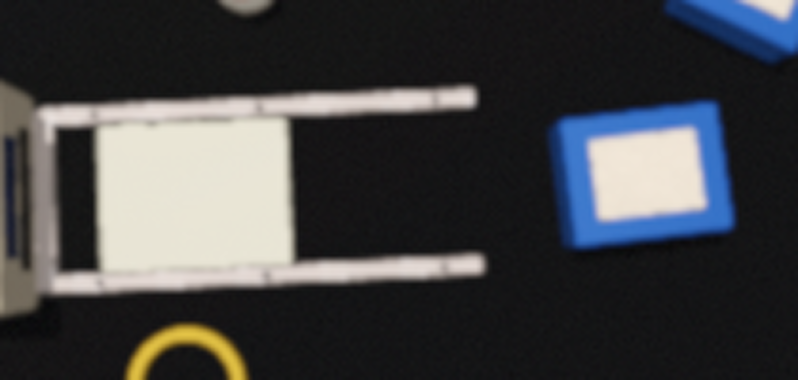

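The crop confirms it: the box with label centre at (349,231) lies right before the lane's mouth (rail ends at about (305,210) and (307,254)). It is 3° off in angle and 3 mm off laterally. I'm moving behind it at height, with the jaws across the lane.

Emit:
step_arm(
  dp=[
    [35,-16,0],
    [75,-35,0],
    [115,-54,0],
    [155,-73,0],
    [195,-92,0],
    [235,-110,0],
    [275,-129,0],
    [315,-147,0],
    [341,-160,0],
    [341,-160,0],
  ],
  yaw=[-0.13,-0.26,-0.39,-0.52,-0.65,-0.78,-0.91,-1.04,-1.172,-1.172],
  jaw=66,
)

```text
time_s: 2.1
ee_pos: [0.5401, -0.3411, 0.233]
orientation: [[-0.046, 0.999, 0.0], [0.999, 0.046, -0.0], [-0.0, 0.0, -1.0]]
contact_force: [-0.5, -0.2, -1.3]
gripper_width: 0.663
grip_force: 0.0
```

Run:
```python
from h import *
s=r.observe();print(s['time_s'],s['ee_pos'],s['orientation'][:,:2] if hasattr(s['orientation'],'shape') else s['orientation'],s['gripper_width'],s['contact_force'])
p=get('wrist');save(p,'w1.png');V=np.array(p['view']);print('cam',(-V[:3,:3].T@V[:3,3]).round(3))
t=get('top')
for u,v in((305,210),(307,254)): print(ray(t,(u,v),.015).round(4))
print(proj(p,[.5315,-.2368,.065]))
```

```text
2.1 [ 0.54008587 -0.34106859  0.23299759] [[-4.58379929e-02  9.98948873e-01]
 [ 9.98948886e-01  4.58379994e-02]
 [-4.30394002e-05  1.64903840e-04]] 0.6627894405919944 [-0.49188654 -0.21123484 -1.29934957]
cam [ 0.537 -0.272  0.382]
[ 0.5956 -0.1131  0.015 ]
[ 0.4638 -0.1175  0.015 ]
[284.31433946  88.00231112]
```

View pics/w1.png

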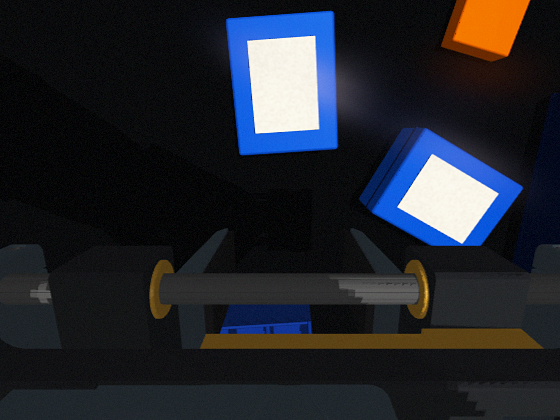

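The wrist view shows the box's label at (284,85), as predicted. The look-alike at (440,185) is well clear of the fingers, so I'm lowering.

Emit:
step_arm(
  dp=[
    [0,-1,25],
    [0,-1,55],
    [0,-1,85],
    [0,-1,115],
    [0,-1,145],
    [0,-1,170],
    [0,-1,185],
    [0,-1,192],
    [0,-1,192],
  ],
  yaw=[0.003,0.003,0.003,0.003,0.003,0.003,0.003,0.003,0.003],
)

```text
time_s: 3.32
ee_pos: [0.5381, -0.3427, 0.0411]
orientation: [[-0.039, 0.999, 0.0], [0.999, 0.039, -0.0], [-0.0, 0.0, -1.0]]
contact_force: [0.7, -0.1, -0.6]
gripper_width: 0.659
grip_force: 0.0
```

Emit:
step_arm(
  dp=[
    [3,0,0],
    [6,0,0],
    [9,0,0],
    [12,0,0],
    [15,0,0],
    [18,0,0],
    [21,0,0],
    [24,0,0],
    [27,0,0],
    [30,0,0],
  ],
  yaw=[0,0,0,0,0,0,0,0,0,0],
)

```text
time_s: 4.58
ee_pos: [0.537, -0.3123, 0.0409]
orientation: [[-0.04, 0.999, 0.0], [0.999, 0.04, -0.0], [-0.0, 0.0, -1.0]]
contact_force: [-1.0, -2.1, -0.3]
gripper_width: 0.656
grip_force: 0.7
```

Emit:
step_arm(
  dp=[
    [4,0,0],
    [8,0,0],
    [12,0,0],
    [16,0,0],
    [20,0,0],
    [24,0,0],
    [28,0,0],
    [32,0,0],
    [34,0,0],
    [34,0,0],
  ],
  yaw=[0,0,0,0,0,0,0,0,0,0],
)

```text
time_s: 5.82
ee_pos: [0.5355, -0.2783, 0.0409]
orientation: [[-0.04, 0.999, -0.0], [0.999, 0.04, 0.0], [0.0, -0.0, -1.0]]
contact_force: [0.8, -0.5, -0.3]
gripper_width: 0.658
grip_force: 0.0
```

```bash
cat > look.py <<'E'
from h import *
import sys
C=np.array([.5297,-.1153]);C[0]=.52446-.0429*C[1];yl=np.array([-.0429,1]);yl/=np.linalg.norm(yl);xl=np.array([yl[1],-yl[0]])
s=r.observe();e=s['ee_pos'][:2]-C;print('tcp lane',(e@xl*1e3).round(1),(e@yl*1e3).round(1),'t',s['time_s'])
p=get('top');save(p,sys.argv[1]+'.png');im=p['color'];hsv=cv2.cvtColor(im,cv2.COLOR_RGB2HSV)
tb=C+yl*(float(sys.argv[2])/1e3);u,v=proj(p,[*tb,.065]).round().astype(int)
b=np.zeros(im.shape[:2],np.uint8);b[v-14:v+15,u-19:u+20]=1
m=b*((hsv[...,1]<80)&(hsv[...,2]>120)).astype(np.uint8)
c=max(cv2.findContours(m,0,1)[0],key=cv2.contourArea);rc=cv2.minAreaRect(c)
W=np.array([ray(p,q,.065)[:2] for q in cv2.boxPoints(rc)]);d=W.mean(0)-C
S=[W[i]-W[i-1] for i in range(4)];l=max(S,key=np.linalg.norm);l=l*np.sign(l[1])
print('label px',rc,'sides',[np.linalg.norm(x).round(4) for x in S[:2]])
print('box lane mm x,y',(d@xl*1e3).round(1),(d@yl*1e3).round(1),'angle rel lane deg (ccw+)',np.degrees(np.arctan2(-(l@xl),l@yl)).round(2))
# rails visible on either side of the label region for sanity
E
python3 look.py t2 -88
```

```text
tcp lane -0.9 -163.1 t 5.825
label px ((338.0, 229.0), (22.0, 30.0), 90.0) sides [np.float64(0.0632), np.float64(0.0864)]
box lane mm x,y 2.2 -88.0 angle rel lane deg (ccw+) -2.64
```

```bash
cat >> look.py <<'E'
w=get('wrist');hs=cv2.cvtColor(w['color'],cv2.COLOR_RGB2HSV);save(w,'w_'+sys.argv[1]+'.png')
m=((hs[...,1]<70)&(hs[...,2]>150)).astype(np.uint8);c=max(cv2.findContours(m,0,1)[0],key=cv2.contourArea)
q=cv2.minAreaRect(c);W=np.array([ray(w,k,.065)[:2] for k in cv2.boxPoints(q)]);d=W.mean(0)-C
S=[W[i]-W[i-1] for i in range(4)]
print('wrist',np.round(q[0]),'sides',[np.linalg.norm(x).round(4) for x in S[:2]],'lane',(d@xl*1e3).round(1),(d@yl*1e3).round(1),'ang',[(np.degrees(np.arctan2(-(x@xl),x@yl))%90).round(2) for x in S])
E
python3 look.py t3 -88
```

```text
tcp lane -0.8 -163.1 t 5.875
label px ((338.0, 229.0), (22.0, 30.0), 90.0) sides [np.float64(0.0632), np.float64(0.0864)]
box lane mm x,y 2.2 -88.0 angle rel lane deg (ccw+) -2.64
wrist [293. 106.] sides [np.float64(0.0738), np.float64(0.0588)] lane 1.3 -88.6 ang [np.float64(86.24), np.float64(89.84), np.float64(3.83), np.float64(89.86)]
```

View pics/w_t3.png

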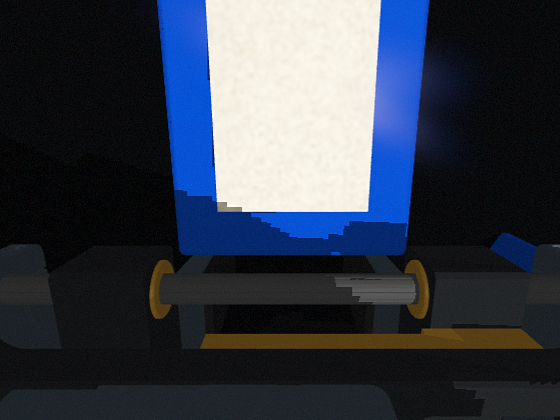

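The box is now flush with the fingers: back edge level at row 253, x about +1.5 mm, angle about 0. I keep pushing and enter the mouth.

Emit:
step_arm(
  dp=[
    [5,0,0],
    [11,0,0],
    [17,0,0],
    [23,0,0],
    [29,0,0],
    [35,0,0],
    [41,0,0],
    [46,0,0],
    [50,0,0],
    [50,0,0],
  ],
  yaw=[0,0,0,0,0,0,0,0,0,0],
)

```text
time_s: 7.22
ee_pos: [0.5334, -0.2281, 0.0408]
orientation: [[-0.04, 0.999, -0.0], [0.999, 0.04, 0.0], [0.0, -0.0, -1.0]]
contact_force: [0.0, 0.7, -0.2]
gripper_width: 0.659
grip_force: 0.0
```

```bash
python3 look.py t4 -37
```

```text
tcp lane -0.9 -112.8 t 7.225
label px ((320.5, 230.0), (22.0, 29.0), 90.0) sides [np.float64(0.0632), np.float64(0.0835)]
box lane mm x,y 1.6 -37.6 angle rel lane deg (ccw+) -2.64
wrist [294. 106.] sides [np.float64(0.0737), np.float64(0.0591)] lane 1.4 -38.4 ang [np.float64(86.25), np.float64(89.83), np.float64(3.87), np.float64(89.87)]
```

View pics/w_t4.png

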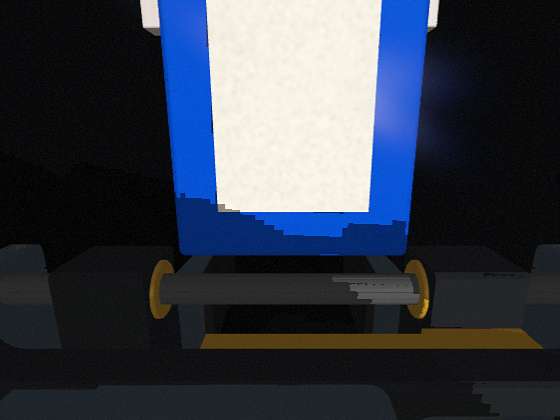

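The rail ends show evenly on both sides (outer edges at columns 142 and 437 near the top), so the box is centred in the mouth. Continuing down the lane.

Emit:
step_arm(
  dp=[
    [5,0,0],
    [12,0,0],
    [20,0,0],
    [28,0,0],
    [36,0,0],
    [44,0,0],
    [52,0,0],
    [60,0,0],
    [67,0,0],
    [72,0,0],
  ],
  yaw=[0,0,0,0,0,0,0,0,0,0],
)

```text
time_s: 8.57
ee_pos: [0.5307, -0.1561, 0.0409]
orientation: [[-0.04, 0.999, -0.0], [0.999, 0.04, 0.0], [0.0, -0.0, -1.0]]
contact_force: [0.4, -1.8, -0.7]
gripper_width: 0.658
grip_force: 0.7
```

```bash
python3 look.py t5 36
```

```text
tcp lane -0.5 -40.8 t 8.575
label px ((294.0, 231.0), (22.0, 26.0), 90.0) sides [np.float64(0.0631), np.float64(0.0749)]
box lane mm x,y 2.3 38.6 angle rel lane deg (ccw+) -2.64
wrist [293. 106.] sides [np.float64(0.0742), np.float64(0.0588)] lane 1.6 33.9 ang [np.float64(86.25), np.float64(89.85), np.float64(3.84), np.float64(89.87)]
```

Emit:
step_arm(
  dp=[
    [5,0,0],
    [13,0,0],
    [22,0,0],
    [31,-0.5,0],
    [40,-0.5,0],
    [49,-0.5,0],
    [58,-1,0],
    [67,-1,0],
    [75,-1,0],
    [80,-1,0],
  ],
  yaw=[0,0,0,0,0,0,0,0,0,0],
)

```text
time_s: 9.93
ee_pos: [0.5265, -0.0761, 0.0409]
orientation: [[-0.04, 0.999, -0.0], [0.999, 0.04, 0.0], [0.0, -0.0, -1.0]]
contact_force: [0.7, -2.5, 2.8]
gripper_width: 0.66
grip_force: 1.4
```

Emit:
step_arm(
  dp=[
    [5,0,0],
    [13,0,0],
    [22,0,0],
    [31,0,0],
    [40,0,0],
    [49,0,0],
    [58,0,0],
    [67,0,0],
    [75,0,0],
    [80,0,0],
  ],
  yaw=[0,0,0,0,0,0,0,0,0,0],
)

```text
time_s: 11.18
ee_pos: [0.5232, 0.0038, 0.0409]
orientation: [[-0.04, 0.999, -0.0], [0.999, 0.04, -0.0], [-0.0, -0.0, -1.0]]
contact_force: [0.2, -1.6, 1.2]
gripper_width: 0.66
grip_force: 1.4
```

```bash
python3 look.py t6 194
```

```text
tcp lane -1.1 119.2 t 11.175
label px ((231.0, 234.0), (22.0, 12.0), 90.0) sides [np.float64(0.063), np.float64(0.0345)]
box lane mm x,y 2.0 219.5 angle rel lane deg (ccw+) -92.1
wrist [293. 106.] sides [np.float64(0.0741), np.float64(0.0588)] lane 1.0 193.9 ang [np.float64(86.25), np.float64(89.85), np.float64(3.84), np.float64(89.88)]
```

View pics/t6.png

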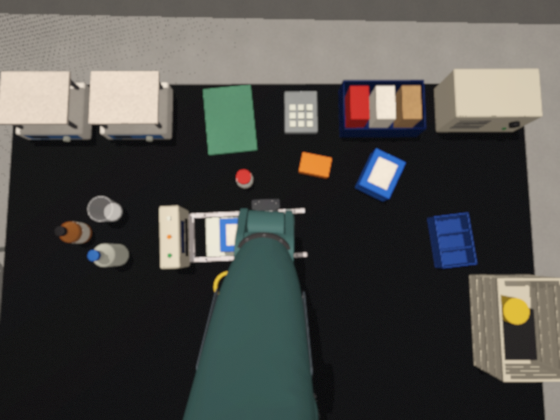

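The box is in the lane, its label at about (232,234), centre at about 194 mm from the mouth and partly on the mat. I push a last 32 mm slowly, then back off.

Emit:
step_arm(
  dp=[
    [3,0,0],
    [7,0,0],
    [11,0,0],
    [15,0,0],
    [19,0,0],
    [23,0,0],
    [27,0,0],
    [30,0,0],
    [32,0,0],
    [32,0,0],
  ],
  yaw=[0,0,0,0,0,0,0,0,0,0],
)

```text
time_s: 12.52
ee_pos: [0.5221, 0.0354, 0.041]
orientation: [[-0.04, 0.999, 0.0], [0.999, 0.04, 0.0], [0.0, 0.0, -1.0]]
contact_force: [0.8, -0.0, 0.1]
gripper_width: 0.659
grip_force: 0.0
```

Emit:
step_arm(
  dp=[
    [-4,0,0],
    [-10,0,0],
    [-20,0,0],
    [-35,0,0],
    [-50,0,0],
    [-70,0,-15],
    [-90,0,-45],
    [-110,0,-80],
    [-130,0,-120],
    [-140,0,-150],
  ],
  yaw=[0,0,0,0,0,0,0,0,0,0],
)

```text
time_s: 13.78
ee_pos: [0.5277, -0.1064, 0.1927]
orientation: [[-0.039, 0.999, 0.001], [0.999, 0.039, -0.0], [-0.0, 0.001, -1.0]]
contact_force: [0.1, -0.7, -0.7]
gripper_width: 0.657
grip_force: 0.0
```

Emit:
step_arm(
  dp=[
    [-30,0,0],
    [-80,0,0],
    [-130,0,0],
    [-180,0,0],
    [-200,0,0],
    [-200,0,0],
  ],
  yaw=[0,0,0,0,0,0],
)

```text
time_s: 14.52
ee_pos: [0.5351, -0.3055, 0.1907]
orientation: [[-0.038, 0.999, -0.0], [0.999, 0.038, 0.0], [0.0, -0.0, -1.0]]
contact_force: [-0.8, 0.6, -0.5]
gripper_width: 0.658
grip_force: 0.0
```

```bash
python3 look.py t7 226
python3 - <<'E'
import cv2
i=cv2.imread('pics/t7.png')[185:285,150:330];cv2.imwrite('pics/c7.png',cv2.resize(i,None,fx=4.4,fy=4.4,interpolation=cv2.INTER_CUBIC))
E
```

```text
tcp lane -2.4 -190.3 t 14.525
label px ((228.5824737548828, 234.31442260742188), (22.476791381835938, 29.560386657714844), 87.39744567871094) sides [np.float64(0.0644), np.float64(0.085)]
box lane mm x,y 1.4 226.5 angle rel lane deg (ccw+) -0.03
wrist [473. 243.] sides [np.float64(0.0879), np.float64(0.0485)] lane 161.6 -219.7 ang [np.float64(60.08), np.float64(66.1), np.float64(61.24), np.float64(70.01)]
```

View pics/c7.png

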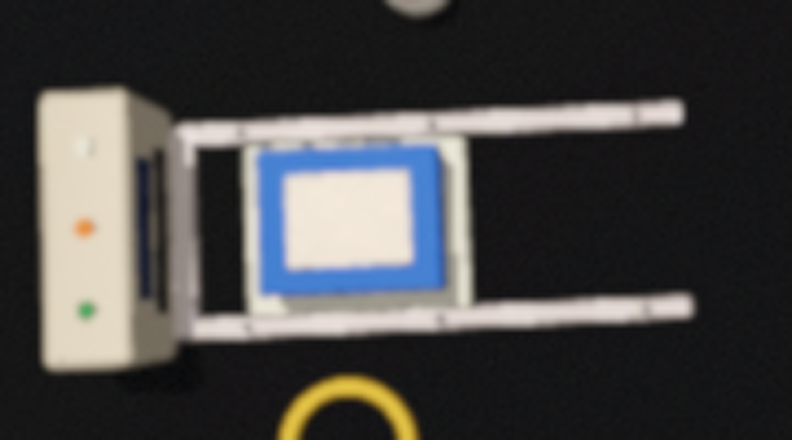

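The crop shows the box square on the mat, with white visible all round: x +1.4 mm, y 226.5 mm, angle about 0°. I'm handing in.

```bash
python3 -c "
from station import r
print(r.job_done())"
```

```text
the job is handed in; nothing more can be done
None
```

I pushed the tip box down the lane onto the mat and handed the job in at about 14.6 s. The last look put its centre 1.5 mm along and 1.4 mm across from the mat's centre, with about 0° of skew; the hand-in returned no verdict.

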